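# Heft the emptied pouring cups and re-tip the one that still hides a ball

## Task

The two hooded pouring cups on the cork turntable were emptied a moment ago, but one of them still hides a solid steel chilling ball under its hood. Lift a cup by the knob on its hood and hold it upright and still in the air for a second to judge its weight, do the same with the other if need be, and tip the heavy one again so that the ball rolls out of its spout into the pan of the scale. Finally every cup you lifted stands upright in its own place again, and the plain round cup beside them has been left alone.

Things in the scene. Friction and masses are not known exactly. Their poses are not given: they have to be found in the camera images.
- cup_a_knob (a point): Middle of the knob of a terracotta hooded pouring cup on the turntable: an upright fin, 40 mm along the cup's x, 18 mm thick along y, 35 mm high, on the flat hood. Point: 77 mm above the cup's underside (hood top 59, knob top 94). Cup 105 x 57 mm, round back hooded, open spout to its own -x (roughly to the robot); z up. Spout tip 73 mm towards -x and 51 mm below the point.
- cup_b_knob (a point): Same point on the other, identical pouring cup. Either may hide the ball (36 mm, about 0.19 kg). Empty cup 0.16 to 0.20 kg, with ball 0.33 to 0.41 kg. The spout's floor rises at 26 degrees: the ball rolls out once the cup is pitched spout-down about its y by 50 degrees or more. Undersides start 130 mm above the table.
- pan_floor (a point): Middle of the inner floor of the scale's square steel pan, inside 142 by 142 mm, wall 26 mm high; sides parallel to this point's x and y, z up. The scale (white box with a small round dial, pan on top) stands on the crate beside the turntable; pan rim 186 mm above the table.
- pan (a joint): How far the pan has sunk on its spring, in m: 0 when empty, about 0.006 to 0.009 with the ball in it, 0.014 at the stop.
- round_cup_mid (a point): Bystander: middle of a plain round terracotta cup without hood, spout or knob, 70 mm across and 58 mm high, on the turntable between or beside the pouring cups. Half-way up, z up. Near the crate's far edge stand an empty glass jar 105 mm high and a chrome drip stand 180 mm high; a short bamboo tong lies at its near edge.
Mind the look-alikes: they are no part of the job. What is shaped like the part that bears cup_a_knob but turquoise is not meant. Leave any blue look-alike of the part that bears cup_b_knob alone.

How it is judged:
By the outcome, as a careful person would: the job done as asked, in the order asked, and still so for the second after the job is handed in, with the robot touching nothing.
It also fails if it takes over 69 s, if anything falls off the work surface, if the arm or the gripper's body presses on something with over 40 N, if the wrist force passes 120 N, or if a joint passes its speed limit or range.

## Robot

A 6-joint arm with a two-finger parallel gripper is mounted at the origin on the work surface. World frame = base frame: x ahead of the robot, y to its left, z up, the work surface at z = 0. Lengths are in mm, angles in rad, forces in N, time in s.
With the tool pointing down it reaches from about 275 to 825 mm from the base axis. Payload 4.9 kg.
Tool frame: the origin (TCP) lies at the very end of the fingers, on their centre line; the grasp point (between the pads) lies 19 mm behind it; z points along the fingers, y is the direction in which the jaws open and shut (so a half turn about z gives the same grasp; the last joint's range is limited). The gripper opens to 85 mm and grips with 20 to 120 N. Pads are 22 mm wide; open, the fingers measure 114 mm over their backs; the gripper's body (76 mm by 85 mm) begins 54 mm behind the grasp point. The pads swing forward as they close: fully open they stand 13 mm farther back than shut.
Start: joints at [-1.307, 0.326, -0.193, 1.052, 0, 1.437], TCP at [213.078, -507.066, 204.581] pointing down, gripper open.
Joint ranges: [-2.65, 2.65], [-0.97, 1.79], [-1.3, 1.35], [-1.93, 2.1], [-1.47, 1.37], [-3.14, 3.14]. Speed limits (rad/s): [2.57, 2.57, 3.14, 3.14, 3.14, 3.14].

## Interface

Orientations are given as [roll, pitch, yaw] about the fixed x, y, z axes, in that order (R = Rz(yaw) Ry(pitch) Rx(roll)).
In Python, from bench import bot, solve_ik, imaging gives the robot as it stands. Calls block until the motion is done:
- bot.move_ptp(position, orientation): joint-space move of the TCP to a pose.
- bot.movel(position, rot=None, max_speed=150, threshold=None): straight line of the TCP; rot=None keeps the orientation; max_speed is the mean speed in mm/s. With threshold (N) it stops when the force on the tool has changed by that much, and returns True; else False.
- bot.move_j(angles): joint-space move.
- bot.grip(opening, effort=None): opening from 0.0 (shut) to 1.0 (fully open); effort is the grip in N (None keeps the last); returns when the fingers have stopped.
- bot.dwell(seconds).
- solve_ik(position, orientation): joint angles nearest the present ones, or None.
- bot.get_state(): the state.
- imaging.capture(name): name is "scene" or "side" or "wrist"; returns the picture (480x640x3 uint8, blue, green, red); there is no depth.
- imaging.camera_model(name): a dict with "K" (3x3 intrinsics, pixels), "position" and "rotation" of the camera in the world. Camera axes: x right, y up, looking along -z (the intrinsics and any distortion apply to the point x, -y, -z); pixel columns grow to the right and rows downward; lengths in mm; the calibration is good to about 2 mm. A picture is of the moment at which its call begins: read the wrist's pose just before it. camera_model takes no time and is no camera call; for the wrist camera it gives the pose at the moment of the call.
A pose or a line that the arm cannot do raises bot.IKError and nothing moves.
- bot.sign_off(): hands the job in, once; it reports no verdict.
The state is a dict: "t": time; "qpos": joint angles; "joint_velocities": joint speeds; "effort": joint torques, N m; "tcp_pos": TCP position; "orientation": TCP orientation; "contact_force": force on the tool from outside, world axes, zero at the start; "wrist_torque": the same for the moment, N m; "opening": opening from 0.0 (shut) to 1.0 (fully open).
Only numpy, scipy, OpenCV 4.12 (cv2) and the standard library are available. Lean on these libraries where they do the work, as an engineer would, in place of code of your own. Each camera call takes 0.05 s, during which the arm holds its last target.

## Working session

There is one attempt and no reset: what is moved stays moved. The work goes in short steps, each a Python script; the robot and the scene stay as the last script left them, time stands still between calls to the robot, and variables do not carry over. Pictures are saved under pics/ and viewed, and the job is handed in when it is done.

```bash
ls; mkdir -p pics; python3 - <<'E'
from bench import bot, solve_ik, imaging
import cv2
for n in ("scene","side","wrist"):
    cv2.imwrite(f"pics/{n}0.png",imaging.capture(n))
    m=imaging.camera_model(n); print(n,m)
print(bot.get_state())
E
```

```text
pics
scene {'K': array([[562.57034207,   0.        , 326.48886711],
       [  0.        , 562.57034207, 251.56196383],
       [  0.        ,   0.        ,   1.        ]]), 'position': array([1309.15970886, -108.35272186, 1239.89083117]), 'rotation': array([ 0.66714176, -0.00497414,  1.34464587])}
side {'K': array([[436.04655659,   0.        , 321.39718349],
       [  0.        , 436.04655659, 244.49408724],
       [  0.        ,   0.        ,   1.        ]]), 'position': array([ 390.20303457, -571.04572087,  828.8353775 ]), 'rotation': array([ 0.77142981,  0.00520185, -0.13281915])}
wrist {'K': array([[386.04454977,   0.        , 316.86504675],
       [  0.        , 386.04454977, 236.40544111],
       [  0.        ,   0.        ,   1.        ]]), 'position': array([ 283.95940028, -476.9470026 ,  372.10022632]), 'rotation': array([-0.30352966,  0.0012926 , -1.17342846])}
{'t': 0.15, 'qpos': array([-1.30717700e+00,  3.26762836e-01, -1.93333559e-01,  1.05198529e+00,
        1.69367468e-05,  1.43658946e+00]), 'joint_velocities': array([-0.00026005, -0.00334773,  0.00111688,  0.00060896, -0.00129807,
        0.00034676]), 'effort': array([ 1.60395150e-03, -4.43706179e+01,  2.62664276e+01,  1.04587842e-02,
       -5.16094269e-05, -9.49045472e-06]), 'tcp_pos': array([ 212.97050494, -506.59762677,  203.99543971]), 'orientation': array([-3.14032112e+00, -1.88770465e-04,  3.97826061e-01]), 'contact_force': array([0.98388653, 0.70061949, 0.09943577]), 'wrist_torque': array([ 0.03270435, -0.03196182, -0.07936788]), 'opening': 0.9966443697907583}
```

View pics/scene0.png

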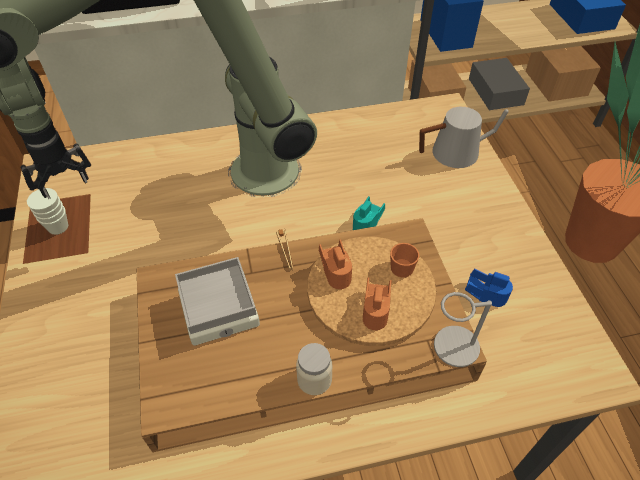

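View pics/side0.png

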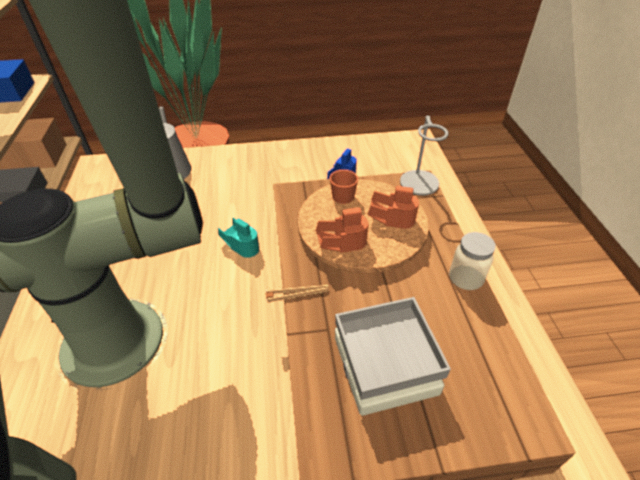

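View pics/wrist0.png

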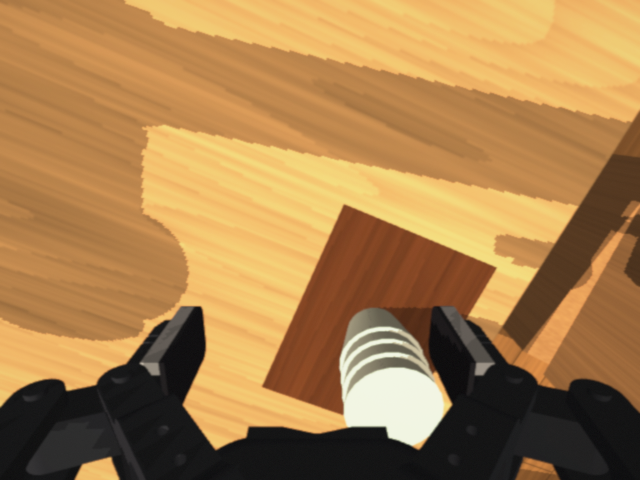

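The scene view shows the two terracotta pouring cups at about (337,262) and (377,302). The round cup is at (404,260), the pan at (217,295), and the turquoise and blue look-alikes are off the turntable. I'll enlarge these areas.

```bash
python3 - <<'E'
import cv2
a=cv2.imread("pics/scene0.png"); c=a[220:345,290:450]; cv2.imwrite("pics/sc_c.png",cv2.resize(c,None,fx=5,fy=4.8 and 5,interpolation=cv2.INTER_CUBIC)[:600])
c=a[250:350,160:270]; cv2.imwrite("pics/sc_p.png",cv2.resize(c,None,fx=6,fy=6,interpolation=cv2.INTER_CUBIC))
a=cv2.imread("pics/side0.png"); c=a[160:280,290:440]; cv2.imwrite("pics/si_c.png",cv2.resize(c,None,fx=5,fy=5,interpolation=cv2.INTER_CUBIC))
c=a[290:415,325:455]; cv2.imwrite("pics/si_p.png",cv2.resize(c,None,fx=4.8,fy=4.8,interpolation=cv2.INTER_CUBIC))
E
```

```text
(no output)
```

View pics/sc_c.png

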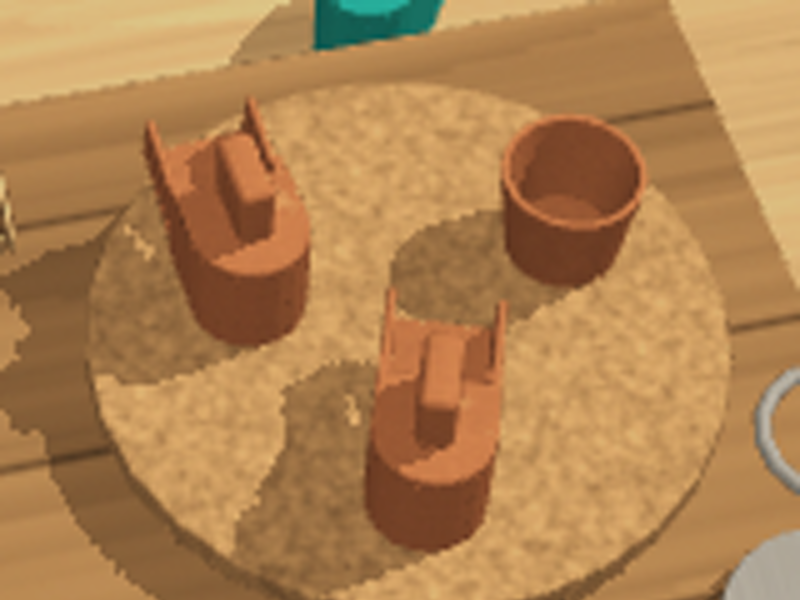

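View pics/si_c.png

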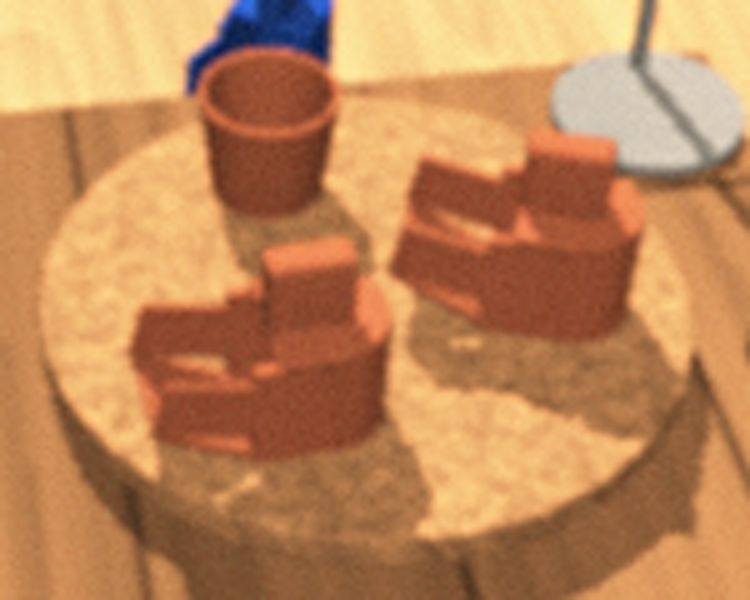

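View pics/sc_p.png

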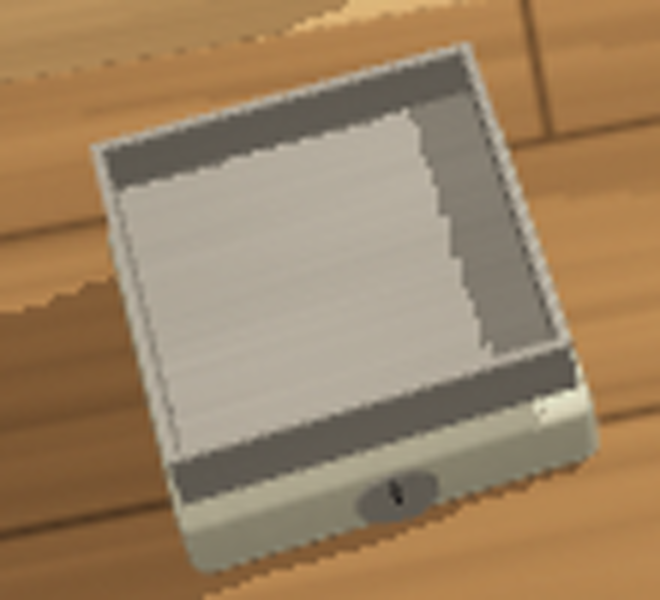

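View pics/si_p.png

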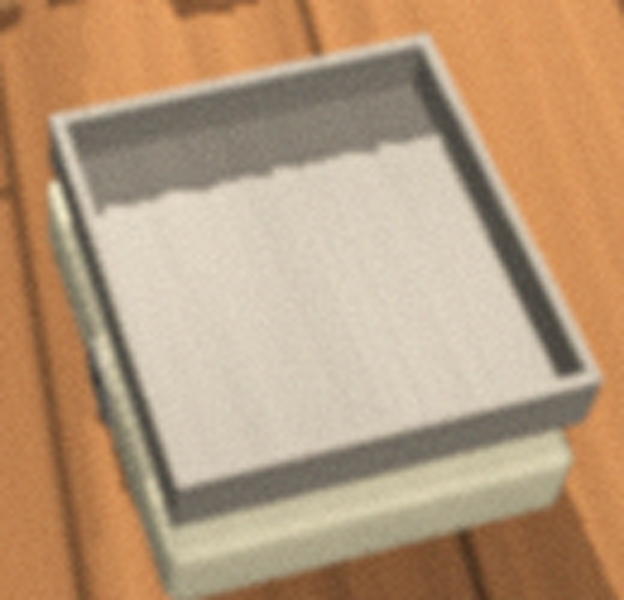

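```bash
cat > h.py <<'E'
import numpy as np, cv2
from scipy.spatial.transform import Rotation as R
from scipy.optimize import least_squares
from bench import bot, solve_ik, imaging
CAM={n:imaging.camera_model(n) for n in("scene","side")}
def rpy(m): return R.from_euler('xyz',m['rotation']).as_matrix()
def proj(m,P):
    P=np.atleast_2d(P).astype(float); c=(P-m['position'])@rpy(m); c=c*[1,-1,-1]
    p=c@m['K'].T; return p[:,:2]/p[:,2:]
def ray(m,uv,z):
    d=np.linalg.inv(m['K'])@[uv[0],uv[1],1]; d=rpy(m)@(d*[1,-1,-1])
    t=(z-m['position'][2])/d[2]; return m['position']+t*d
def fit(local,obs,x0):
    def f(p):
        c,s=np.cos(p[2]),np.sin(p[2]); W=np.array(local,float)
        W=np.c_[p[0]+c*W[:,0]-s*W[:,1],p[1]+s*W[:,0]+c*W[:,1],W[:,2]]
        return np.concatenate([(proj(m,W)-o).ravel() for m,o in obs])
    r=least_squares(f,x0); return r.x,r.fun.reshape(-1,2)
E
cat > loc.py <<'E'
from h import *
np.set_printoptions(precision=1,suppress=True)
sc=lambda L:np.array(L)/5+[290,220]; si=lambda L:np.array(L)/5+[290,160]
off=-.5+.5/5
k=[(-20,-9,224),(-20,9,224),(20,-9,224),(20,9,224)]
# scene image: left=-y ; side image: lower = -y
N=dict(scene=sc([(219,145),(247,134),(246,206),(273,190)])+off,side=si([(268,275),(262,252),(357,258),(346,238)])+off)
F=dict(scene=sc([(428,335),(465,333),(420,406),(459,408)])+off,side=si([(530,152),(528,132),(615,158),(608,138)])+off)
for nm,o in(("near",N),("far",F)):
    for z in(222,224,226):
        kk=[(a,b,z) for a,b,_ in k]
        x,e=fit(kk,[(CAM[c],o[c]) for c in o],[450,0,0]); print(nm,z,x,np.degrees(x[2]),abs(e).max(),np.sqrt((e**2).mean()))
    for c in o:
        x,e=fit(k,[(CAM[c],o[c])],[450,0,0]); print(' ',c,x,np.sqrt((e**2).mean()))
ps=np.array([(95,147),(175,465),(468,45),(572,345)])/6+[160,250]-.4
pi=np.array([(55,118),(172,497),(428,38),(600,380)])/4.8+[325,290]-.4
for n,p in(("scene",ps),("side",pi)):
    W=np.array([ray(CAM[n],q,186) for q in p]); print(n,W[:,:2].tolist(),W.mean(0))
for nm,z,p in(("jar top",225,(314,357)),("ring",310,(459,306))): print(nm,ray(CAM["scene"],p,z))
E
python3 loc.py
```

```text
near 222 [540.3 103.2   0.1] 6.79294191092779 1.5280866741134105 0.7747256724107023
near 224 [540.6 102.2   0.1] 6.829101298382581 1.4605760373751195 0.8234500042135816
near 226 [540.9 101.3   0.1] 6.865587695658476 1.808018605537768 1.0074575434632131
  scene [541.6 102.5   0.1] 0.8857412797730722
  side [539.9 101.5   0.1] 0.6541296083314555
far 222 [667.9 160.   -0.3] -17.477281011355846 1.4841800313353133 0.7483866538514117
far 224 [668.2 159.2  -0.3] -17.449323177117886 1.8328881211344878 0.7702193539769863
far 226 [668.4 158.3  -0.3] -17.421084268881078 2.182273816191639 0.9477372281554042
  scene [668.6 159.5  -0.3] 0.4699079885933818
  side [667.6 158.1  -0.2] 0.778969390227437
scene [[489.0888996988198, -272.02268338339707], [637.832315609105, -252.8579436121662], [471.3286872544893, -125.82325068559933], [618.8584528129467, -106.48712777757667]] [ 554.3 -189.3  186. ]
side [[472.6088978534288, -126.01055081633092], [486.9759906833851, -276.50763413577073], [619.7108090341555, -108.91579998878615], [636.9041516207014, -255.49082136518882]] [ 554.  -191.7  186. ]
jar top [787.5  -8.8 225. ]
ring [785.8 283.  310. ]
```

```bash
cat >> h.py <<'E'
NEAR=(540.6,102.2,np.radians(6.9)); FAR=(668.2,159.0,np.radians(-17.4)); PAN=(554,-190.5)
D=14.0  # knob point behind TCP
def pose(knob,yaw,th,flip=0):
    """TCP pose for knob point, cup yaw, spout-down pitch th"""
    M=R.from_euler('z',yaw)*R.from_euler('y',-th)*R.from_euler('z',np.pi*flip)*R.from_euler('x',np.pi)
    return np.array(knob)+D*M.as_matrix()[:,2], M.as_euler('xyz')
def pourpose(tip,yaw,th,flip=0):
    M=R.from_euler('z',yaw)*R.from_euler('y',-th)
    return pose(np.array(tip)-M.apply([-73,0,-51]),yaw,th,flip)
E
python3 - <<'E'
from h import *
np.set_printoptions(precision=2,suppress=True)
for fl in(0,1):
  for c in(NEAR,FAR):
    for z in(207,300,380): print(fl,c[0],z,solve_ik(*pose((c[0],c[1],z),c[2],0,fl)))
  for yd in(-40,-19,-5,7):
    y=np.radians(yd)
    tip=np.array([PAN[0]+35*np.cos(y),PAN[1]+35*np.sin(y),205])
    for th in(0,30,45,55,65): print(fl,yd,th,pourpose(tip,y,np.radians(th),fl)[0],solve_ik(*pourpose(tip,y,np.radians(th),fl)))
E
```

```text
0 540.6 207 [ 0.05  0.33 -0.21  1.03  0.    3.07]
0 540.6 300 [ 0.05  0.29 -0.04  1.24  0.    3.07]
0 540.6 380 [0.05 0.28 0.15 1.44 0.   3.07]
0 668.2 207 [ 0.13  0.6   0.2   1.18  0.   -2.71]
0 668.2 300 [ 0.13  0.57  0.4   1.4   0.   -2.71]
0 668.2 380 [ 0.13  0.59  0.63  1.61  0.   -2.71]
0 -40 0 [ 636.73 -259.92  242.  ] [-0.49  0.58  0.3   1.29  0.   -2.94]
0 -40 30 [ 615.07 -241.74  273.54] [-0.42  0.13 -0.42  0.51 -0.14 -2.9 ]
0 -40 45 [ 600.31 -229.36  282.78] [-0.36 -0.   -0.74  0.08 -0.24 -2.9 ]
0 -40 55 [ 589.67 -220.43  286.02] [-0.31 -0.03 -0.94 -0.26 -0.31 -2.91]
0 -40 65 [ 578.76 -211.27  286.8 ] [-0.27  0.03 -1.13 -0.68 -0.39 -2.95]
0 -19 0 [ 656.12 -225.66  242.  ] [-0.44  0.59  0.32  1.3   0.    3.04]
0 -19 30 [ 629.38 -216.45  273.54] [-0.48  0.12 -0.44  0.5   0.07  3.01]
0 -19 45 [ 611.16 -210.18  282.78] [-0.51 -0.04 -0.77  0.06  0.13  3.01]
0 -19 55 [ 598.03 -205.66  286.02] [-0.54 -0.08 -0.99 -0.29  0.17  3.02]
0 -19 65 [ 584.56 -201.02  286.8 ] [-0.56 -0.03 -1.2  -0.72  0.21  3.04]
0 -5 0 [ 661.59 -199.91  242.  ] [-0.4   0.59  0.31  1.3   0.    2.83]
0 -5 30
[... 1657 characters left out ...]
.59 -199.91  242.  ] [-0.4   0.59  0.31  1.3   0.   -0.31]
1 -5 30 [ 633.42 -197.45  273.54] [-0.52  0.13 -0.42  0.54  0.21 -0.38]
1 -5 45 [ 614.23 -195.77  282.78] [-0.61 -0.02 -0.74  0.13  0.36 -0.38]
1 -5 55 [ 600.39 -194.56  286.02] [-0.68 -0.06 -0.95 -0.19  0.47 -0.37]
1 -5 65 [ 586.19 -193.32  286.8 ] [-0.75 -0.02 -1.15 -0.6   0.59 -0.32]
1 7 0 [ 661.19 -177.34  242.  ] [-0.37  0.57  0.29  1.29  0.   -0.49]
1 7 30 [ 633.13 -180.78  273.54] [-0.55  0.15 -0.38  0.61  0.32 -0.6 ]
1 7 45 [ 614.01 -183.13  282.78] [-0.67  0.03 -0.67  0.26  0.53 -0.63]
1 7 55 [ 600.22 -184.83  286.02] [-0.77 -0.01 -0.86 -0.01  0.69 -0.62]
1 7 65 [ 586.08 -186.56  286.8 ] [-0.86  0.03 -1.04 -0.37  0.85 -0.56]
```

```bash
python3 - <<'E'
from h import *
np.set_printoptions(precision=3,suppress=True)
s=bot.get_state(); 
bot.movel(s['tcp_pos']+[20,60,150],max_speed=250)
c=NEAR
p,o=pose((c[0],c[1],310),c[2],0,1)
bot.move_ptp(p,o); 
bot.dwell(0.3)
s=bot.get_state(); print(s['t'],s['tcp_pos'],p,s['orientation'],o,s['contact_force'])
m=imaging.camera_model("wrist"); im=imaging.capture("wrist")
for nm,q in(("N",NEAR),("F",FAR)):
    W=[[q[0]+np.cos(q[2])*a-np.sin(q[2])*b,q[1]+np.sin(q[2])*a+np.cos(q[2])*b,224] for a,b in((-20,-9),(-20,9),(20,9),(20,-9))]
    P=proj(m,W); print(nm,P)
    cv2.polylines(im,[np.round(P).astype(int)],True,(0,255,0),1)
cv2.imwrite("pics/w1.png",im)
E
```

```text
3.5083 [540.694 101.759 296.053] [540.6 102.2 296. ] [-3.142  0.    -3.022] [-3.142  0.    -3.021] [-0.179 -1.037  0.315]
N [[303.176 207.398]
 [331.429 207.362]
 [330.827 265.82 ]
 [303.888 265.852]]
F [[373.04  381.081]
 [394.637 389.422]
 [370.563 428.803]
 [349.583 421.065]]
```

View pics/w1.png

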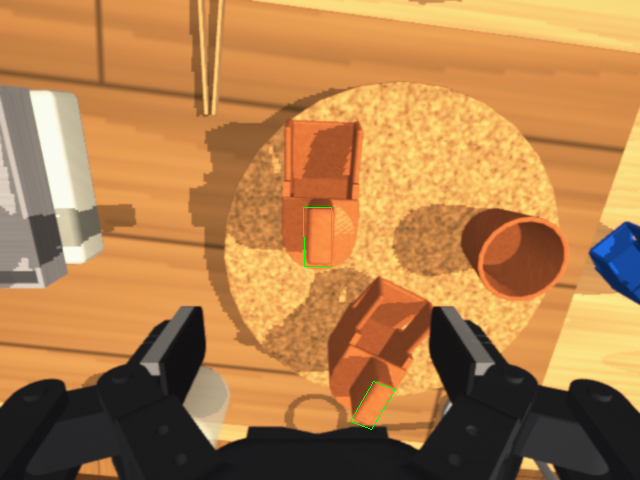

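The overlay matches both knobs within about 2 px. Next I'll grip the near cup and weigh it.

```bash
cat >> h.py <<'E'
def fz(n=12,dt=0.1):
    A=[]
    for _ in range(n):
        s=bot.get_state(); A.append(np.r_[s['contact_force'],s['wrist_torque'],s['effort'][1:4]]); bot.dwell(dt)
    return np.mean(A,0),np.std(A,0)
def lift(c,flip=1,up=310):
    bot.movel(pose((c[0],c[1],310),c[2],0,flip)[0]); b=fz(5)
    hit=bot.movel(pose((c[0],c[1],207),c[2],0,flip)[0],max_speed=100,threshold=12)
    z0=bot.get_state()['tcp_pos']; bot.grip(0.0,100); s=bot.get_state()
    print('hit',hit,z0,'grip',s['opening'],s['tcp_pos'],s['contact_force'])
    bot.movel(pose((c[0],c[1],222),c[2],0,flip)[0],max_speed=40)
    bot.movel(pose((c[0],c[1],up),c[2],0,flip)[0],max_speed=120); bot.dwell(.3)
    a=fz(13); s=bot.get_state(); print('t',s['t'],'open',s['opening'],s['tcp_pos'])
    print('base',b[0],b[1]); print('held',a[0],a[1]); print('diff',a[0]-b[0])
E
python3 - <<'E'
from h import *
np.set_printoptions(precision=3,suppress=True)
lift(NEAR); m=imaging.capture("wrist"); cv2.imwrite("pics/w2.png",m); 
E
```

```text
hit False [541.119 102.245 193.674] grip 0.15826536666912727 [540.654 102.508 193.45 ] [-2.355  1.963  4.897]
t 9.175 open 0.15785186068655385 [540.61  102.197 295.99 ]
base [ -0.18    0.154  -0.029  -0.011  -0.003   0.007 -43.52   27.696   0.001] [0.277 0.431 0.721 0.022 0.019 0.028 0.001 0.001 0.   ]
held [ -0.213   0.005  -3.844  -0.005   0.021   0.004 -45.526  29.171  -0.007] [0.479 0.511 0.372 0.023 0.042 0.051 0.023 0.024 0.004]
diff [-0.033 -0.149 -3.815  0.006  0.024 -0.003 -2.006  1.475 -0.008]
```

View pics/w2.png

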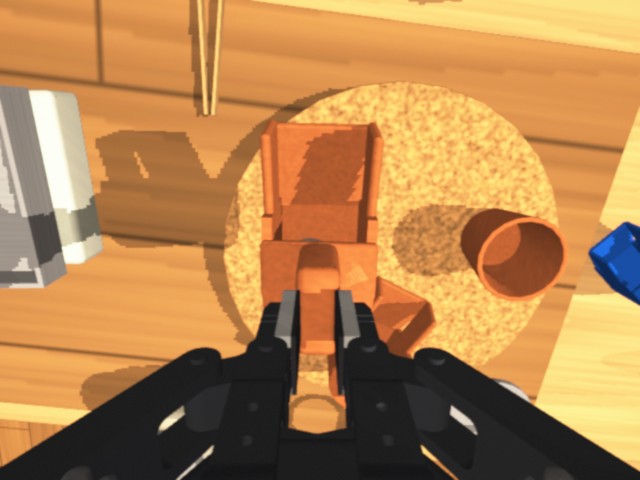

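The wrist force reads 3.8 N, about 0.39 kg, and the joint torques agree. That makes this the heavy cup, so I'll carry it to the pan and tip it.

```bash
python3 - <<'E'
from h import *
np.set_printoptions(precision=3,suppress=True)
y=np.radians(-12); r=np.radians
tip=lambda z:(PAN[0]+33*np.cos(y),PAN[1]+33*np.sin(y),z)
bot.movel(*pose((NEAR[0],NEAR[1],345),NEAR[2],0,1),max_speed=150)
bot.movel(*pourpose(tip(285),y,0,1),max_speed=170)
bot.movel(*pourpose(tip(255),y,r(25),1),max_speed=70)
bot.movel(*pourpose(tip(208),y,r(40),1),max_speed=60)
bot.dwell(.3)
s=bot.get_state(); print(s['t'],s['opening'],s['contact_force'])
cv2.imwrite("pics/s3.png",imaging.capture("side")[120:420,200:600]); cv2.imwrite("pics/w3.png",imaging.capture("wrist"))
E
```

```text
13.7167 0.15267452117368913 [-0.414  0.348 -2.231]
```

View pics/s3.png

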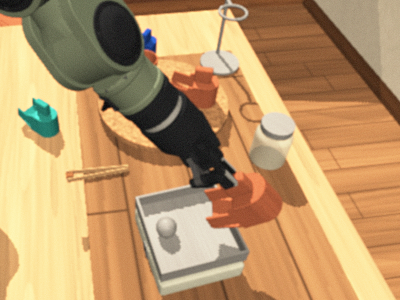

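View pics/w3.png

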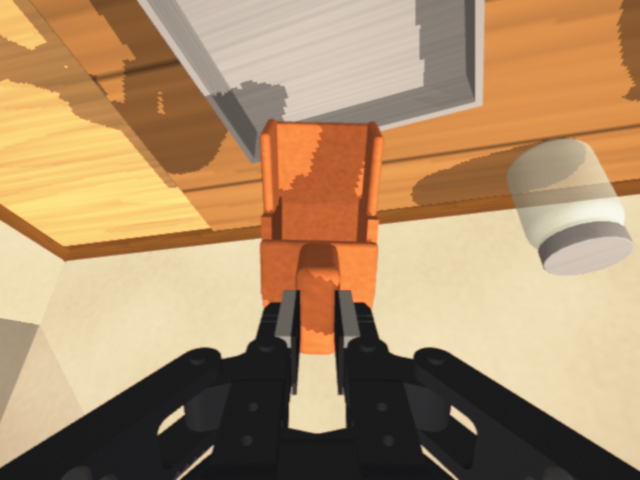

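The side view shows the ball already in the pan at about (165,228) in the crop; it rolled out at 40°. I'll check that it has settled, then return the cup.

```bash
python3 - <<'E'
from h import *
np.set_printoptions(precision=3,suppress=True)
y=np.radians(-12); r=np.radians
tip=lambda z:(PAN[0]+33*np.cos(y),PAN[1]+33*np.sin(y),z)
bot.movel(*pourpose(tip(260),y,r(25),1),max_speed=70)
bot.movel(*pourpose(tip(285),y,0,1),max_speed=80)
bot.movel(*pose((NEAR[0],NEAR[1],345),NEAR[2],0,1),max_speed=170)
bot.movel(*pose((NEAR[0],NEAR[1],310),NEAR[2],0,1),max_speed=100)
bot.dwell(.3); a=fz(11)
s=bot.get_state(); print(s['t'],s['opening'],a[0],s['tcp_pos'],s['orientation'])
a=imaging.capture("side"); b=imaging.capture("scene")
cv2.imwrite("pics/s4.png",np.hstack([cv2.resize(a[160:420,290:460],None,fx=2.2,fy=2.2),cv2.resize(b[220:480,150:320],None,fx=2.2,fy=2.2)]))
cv2.imwrite("pics/w4.png",imaging.capture("wrist"))
E
```

```text
19.4833 0.15851200610835686 [  0.061   0.122  -1.752  -0.013  -0.005  -0.001 -44.463  28.396   0.007] [540.593 102.19  296.026] [ 3.142  0.    -3.021]
```

View pics/s4.png

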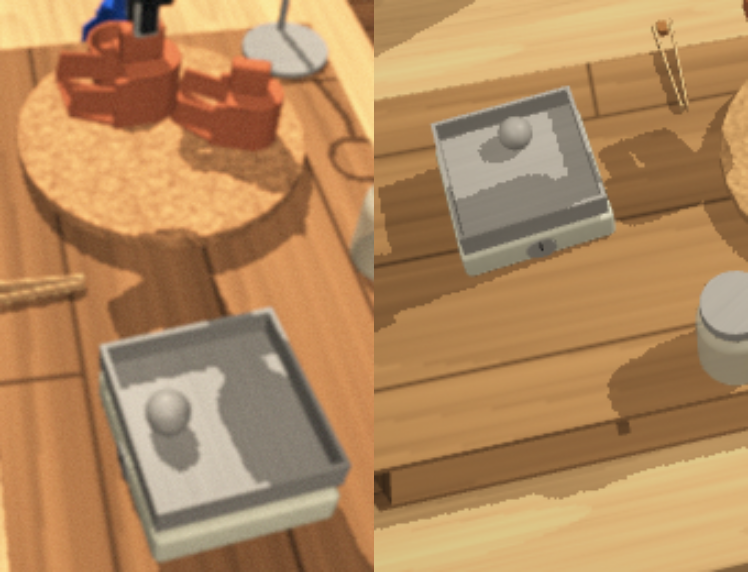

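View pics/w4.png

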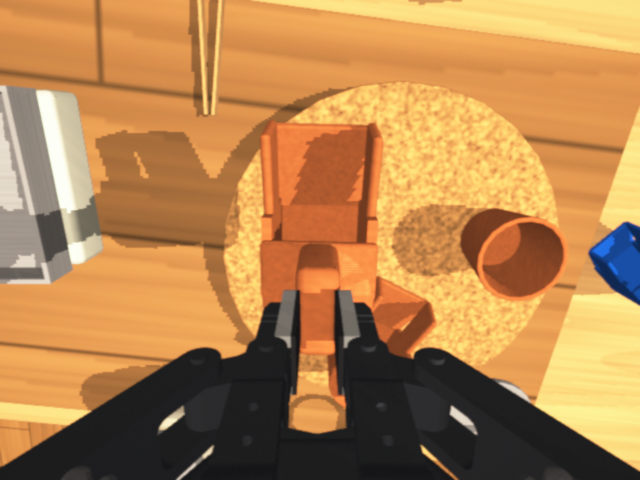

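The ball lies in the pan, at (168,412) in the left half and (515,132) in the right. The cup now weighs 1.75 N, so it is empty, and it hasn't slipped in the grip. I'll put it back.

```bash
python3 - <<'E'
from h import *
np.set_printoptions(precision=3,suppress=True)
c=NEAR
bot.movel(pose((c[0],c[1],222),c[2],0,1)[0],max_speed=100)
hit=bot.movel(pose((c[0],c[1],206.8),c[2],0,1)[0],max_speed=20,threshold=6)
s=bot.get_state(); print(hit,s['tcp_pos'],s['contact_force'])
bot.dwell(.2); bot.grip(0.6); bot.dwell(.3)
bot.movel(pose((c[0],c[1],310),c[2],0,1)[0],max_speed=100); bot.dwell(.3)
s=bot.get_state(); print(s['t'],s['opening'],s['contact_force'])
cv2.imwrite("pics/w5.png",imaging.capture("wrist"))
bot.movel(*pose((c[0]-180,c[1]-30,420),c[2],0,1),max_speed=200); bot.dwell(.5)
a=imaging.capture("side"); b=imaging.capture("scene")
cv2.imwrite("pics/side6.png",a);cv2.imwrite("pics/scene6.png",b); print(bot.get_state()['t'])
E
```

```text
True [540.31  102.617 193.457] [0.234 1.431 4.225]
23.7917 0.5979157791620451 [ 0.396 -0.791  0.647]
25.6583
```

View pics/w5.png

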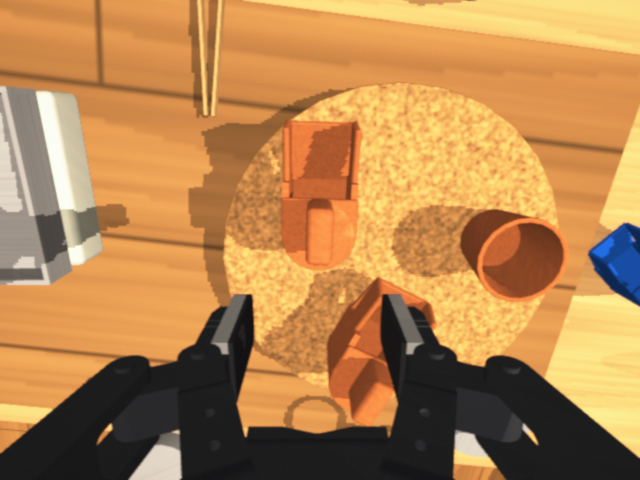

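View pics/side6.png

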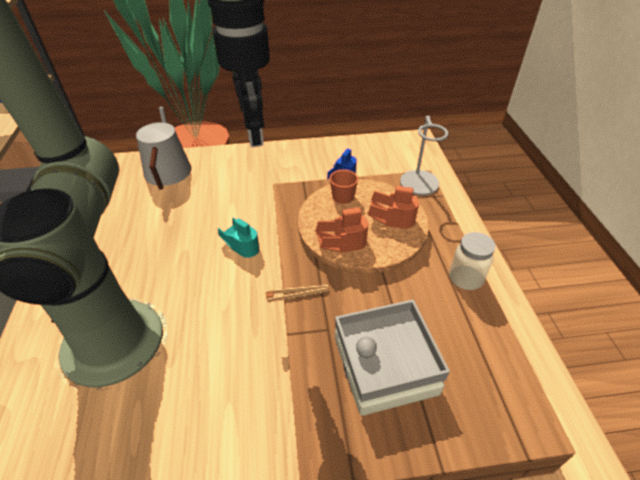

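View pics/scene6.png

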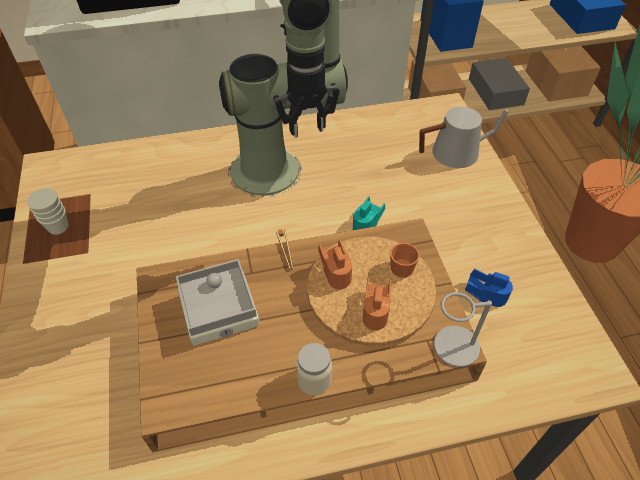

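All views agree. The near cup is back at (337,262) in the scene view, its original pixel position. The ball rests in the pan at (214,281), and nothing else has moved. Handing in.

```bash
python3 -c "
from bench import bot
bot.sign_off(); print(bot.get_state()['t'])"
```

```text
the job is handed in; nothing more can be done
the job is handed in; nothing more can be done
```

The ball is in the scale's pan, and the one cup I lifted is back upright in its own place. I handed the job in at about 26 s, against the 69 s limit.

- **Weighing:** I lifted the pouring cup nearer the robot by its knob and held it still for just over a second. It read 3.8 N, about 0.39 kg, so it was the heavy one and I left the other cup alone.
- **Tipping:** The ball rolled out at about 40°, earlier than the stated 50°, so I did not tip further. The cup then read 1.75 N, which is empty.
- **Final checks:** The cup stands within about a millimetre or two of where it was in the wrist view. The ball lay still in the pan in three successive pictures. The other pouring cup, the round cup, the look-alikes and the rest look unmoved, and the gripper was clear of everything. No check failed or disagreed.
- **Not checked:** I did not measure how far the pan sank; I saw the ball in it only in the pictures.

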